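Wind up the yellow kitchen timer

TASK

Wind up the yellow clockwork kitchen timer: turn its key clockwise (seen from above) until the red wing of the key points at the red dot on the dial. Do it in two or three roughly equal partial turns, letting go of the key completely between turns, and leave the blue timer's key alone.

Things in the scene. Friction and masses are not known exactly. Their poses are not given: they have to be found in the camera images.
- yellow_key_grip (a point): centre of the yellow timer's wing key, on its upright axis, 83 mm above the table. Key: upright plate 50 mm long, 9 thick, 26 high, one wing red, one steel; pinch its 9 mm from above. x axis along the plate to the red wing, y across it, z up; turns with the key. 28 mm below lies the white dial on the round yellow case (90 mm across, 55 high), fast to the table
- yellow_key (a joint): turn of the yellow timer's key, rad: grows clockwise seen from above; 0 run down, 2.7 red wing at the red dot, end stop at 3.2. Starts between 0 and 0.5. A spring pulls weakly back (turning takes less than 0.1 N m) and a brake holds the key wherever it is let go
- yellow_dot (a point): centre of the red dot, 10 mm across, on the yellow timer's white dial, 31 mm out from the key's axis and 28 mm below the key's centre; black ticks lead clockwise to it
- blue_key_tip (a point): end of the red wing of the key of the blue timer, built the same but with a blue case; 25 mm out from that key's axis, 83 mm above the table. This key must not be turned. Either timer may stand left or right

How it is judged (in metres and radians):
On the way:
1. a first partial turn has been made and the key is let go of, well on its way but short of the dot (key between 0.7 and 2.35 rad, fingers off it) (value of joint yellow_key between 0.7 and 2.35 rad and contact force between the fingers and yellow_key below 0.05 N), for 0.2 s.
At the end, for the whole second after the job is handed in: the red wing of the yellow timer's key points at the red dot within 14 degrees (key at 2.7 rad, 0.25 either way) and the key is at rest (value of joint yellow_key between 2.45 and 2.95 rad and velocity of joint yellow_key between -0.05 and 0.05 rad/s); the robot touches nothing.
It fails at once if the blue timer's key was turned (its wing tip moved by more than 10 mm) (distance of blue_key_tip from where it was at the start of the episode above 0.01 m).
It also fails if it takes over 51 s, if anything falls off the work surface, if the arm or the gripper's body presses on something with over 40 N, if the wrist force passes 120 N, or if a joint passes its speed limit or range.

ROBOT

A 7-joint arm with a two-finger parallel gripper is mounted at the origin on a cart in front of the work surface, level with it; the furniture and walls round the work are solid. World frame = base frame: x ahead of the robot, y to its left, z up, the work surface at z = 0. Lengths are in mm, angles in rad, forces in N, time in s.
With the tool pointing down it reaches from about 400 to 875 mm from the base axis. Payload 4.4 kg.
Tool frame: the origin (TCP) lies at the very end of the fingers, on their centre line; the grasp point (between the pads) lies 19 mm behind it (ctrl.grip_point_offset is the distance from the TCP to the grasp point, in mm); z points along the fingers, y is the line along which they close (so a half turn about z gives the same grasp; the last joint's range is limited). The gripper opens to 85 mm and grips with 20 to 120 N. Pads are 22 mm wide; open, the fingers measure 114 mm over their backs; the gripper's body (76 mm by 85 mm) begins 54 mm behind the grasp point. The pads swing forward as they close: fully open they stand 13 mm farther back than shut.
Start: joints at [-1.334, 0.628, 0.038, 1.517, -0.027, 0.996, -0.02], TCP at [193.802, 620.45, 231.313] pointing down, gripper open.
Joint ranges: [-3.06, 3.06], [-0.37, 2.12], [-1.25, 1.32], [0.18, 2.47], [-1.1, 4.24], [0.23, 1.98], [-2.94, 2.94]. Speed limits (rad/s): [2.57, 2.57, 3.14, 3.14, 3.14, 3.14, 3.14].

INTERFACE

Orientations are given as [roll, pitch, yaw] about the fixed x, y, z axes, in that order (R = Rz(yaw) Ry(pitch) Rx(roll)).
In Python, from cell import ctrl gives the robot as it stands.
- The arm moves only by the tool jog_arm, never from a script. Its argument "increments" is one flat list of numbers, 7 for each row, row after row: the finger opening in cm, from 0 to 8.54, then the shift along the tool's x, y, z in cm, then the turn, a rotation vector about the tool's x, y, z in degrees. In form: [fingers, x, y, z, rx, ry, rz, fingers, x, y, z, rx, ry, rz, ...]. A call has 1 to 20 rows; each row is the pose to reach, as a shift and turn from the pose commanded when the call began, along the tool's axes at that moment; what a row does not reach only later rows make up. A row lasts 1/10 s, in which the tool goes at most 50 mm and 8.59 degrees, less where a joint would pass 70% of its speed; a pose out of reach is approached as far as the arm can. A call with a gripper value outside its range is refused whole. The fingers move at their own pace and stop on an object; the grip force is fixed at half the most. Time passes only in rows, so rows that repeat a pose let the fingers close. It gives the time, the measured TCP pose, the force, the opening and the grip force at its end, in the units of the state.
- ctrl.read_state(): the state, without advancing time (a new reading comes with each control period).
- ctrl.get_image(name): name is "scene" or "side" or "wrist"; returns the picture (384x512x3 uint8, red, green, blue); there is no depth.
- ctrl.camera_params(name): a dict with "fx", "fy", "cx", "cy" (pixels), "extrinsics" (4x4, takes a point from world to camera coordinates). Camera axes: x right, y down, z forward; pixel columns grow to the right and rows downward; lengths in mm; the calibration is good to about 2 mm. A picture is of the moment at which its call begins: read the wrist's pose just before it. camera_params takes no time and is no camera call; for the wrist camera it gives the pose at the moment of the call.
- ctrl.finish_job(): hands the job in; it is judged then, once.
The state is a dict: "clock": time; "qpos": joint angles; "qd": joint speeds; "tau": joint torques, N m; "eef_pos": TCP position; "tool_rot": TCP orientation; "force": force on the tool from outside, world axes, zero at the start; "torque": the same for the moment, N m; "width": finger opening in mm; "gripper_force": force on a finger pad.
Only numpy, scipy, OpenCV 4.12 (cv2) and the standard library are available. Lean on these libraries where they do the work, as an engineer would, in place of code of your own. Each camera call takes 0.05 s, during which the arm holds its last target. There are 200 camera calls.

## Working session

There is one attempt and no reset: what is moved stays moved. The work goes in short steps, Python scripts to look and compute and a tool call to move; the robot and the scene stay as the last step left them, time stands still between calls to the robot, and variables do not carry over. Pictures are saved under pics/ and viewed, at most 10 in all, crops included, and the job is handed in when it is done.

Besides the shell and the picture viewer there is one more tool, called after "Request:" as a command line: name --argument value ..., lists and objects as JSON in quotes. jog_arm: Moves the arm, as the interface text tells. Its arguments: {"type":"object","properties":{"increments":{"type":"array","items":{"type":"number"}}},"required":["increments"]}

```bash
mkdir -p pics
python3 - <<'E'
from cell import ctrl
import cv2,numpy as np
s=ctrl.read_state();print({k:np.round(v,3) for k,v in s.items()})
a=ctrl.get_image("scene");b=ctrl.get_image("side");np.savez('i0.npz',a=a,b=b)
cv2.imwrite('pics/a.png',cv2.resize(np.hstack([a,b])[:,:,::-1],(800,300),interpolation=cv2.INTER_AREA))
for n in("scene","side","wrist"):
  c=ctrl.camera_params(n);print(n,c['fx'],c['cx'],c['cy'],np.round(c['extrinsics'],3).tolist())
E
```

```text
{'clock': np.float64(0.0), 'qpos': array([-1.334,  0.629,  0.038,  1.518, -0.027,  0.996, -0.02 ]), 'qd': array([ 0.002,  0.   ,  0.001,  0.002,  0.001, -0.   , -0.001]), 'tau': array([-1.0000e-03, -5.6341e+01,  1.2270e+00, -1.9344e+01,  1.1000e-02,
        1.1000e-02, -0.0000e+00]), 'eef_pos': array([193.606, 619.85 , 230.378]), 'tool_rot': array([-3.14 ,  0.   ,  2.839]), 'force': array([0.419, 0.112, 0.078]), 'torque': array([ 0.002, -0.   , -0.024]), 'gripper_force': np.float64(0.0), 'width': np.float64(85.149)}
scene 375.43710209886586 258.2931018073149 195.29962376729915 [[0.679, -0.734, -0.005, -370.297], [-0.47, -0.429, -0.771, 294.092], [0.564, 0.526, -0.636, 636.536], [0.0, 0.0, 0.0, 1.0]]
side 409.0770764532672 253.21678712664965 189.10228544071032 [[-0.903, -0.429, -0.001, 446.87], [-0.277, 0.586, -0.762, 245.168], [0.327, -0.688, -0.648, 726.368], [0.0, 0.0, 0.0, 1.0]]
wrist 296.4945767661519 259.8339930524611 192.4811360603491 [[0.298, 0.954, -0.002, -649.705], [0.919, -0.287, 0.27, -35.464], [0.257, -0.082, -0.963, 379.006], [0.0, 0.0, 0.0, 1.0]]
```

View pics/a.png

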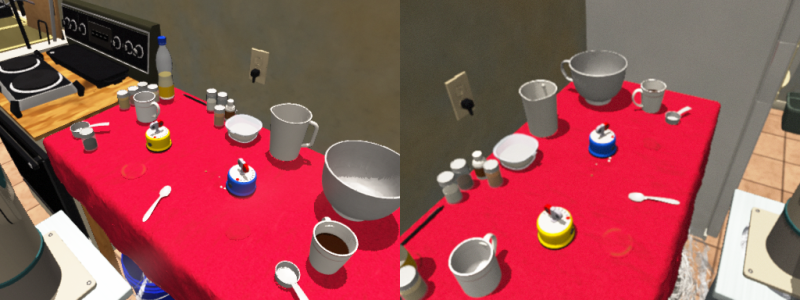

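The scene view (left half) shows the yellow timer near (158,137) of the montage and the blue one near (241,178). In the side view (right half), yellow is near (555,225) and blue near (602,140).

```bash
cat > h.py <<'E'
import cv2,numpy as np
from cell import ctrl
def ray(c,u,v,z):
    E=np.array(c['extrinsics']);R,t=E[:3,:3],E[:3,3]
    o=-R.T@t;d=R.T@[(u-c['cx'])/c['fx'],(v-c['cy'])/c['fy'],1]
    return o+d*(z-o[2])/d[2]
def blobs(im,lo,hi,amin=20):
    m=cv2.inRange(cv2.cvtColor(im,cv2.COLOR_RGB2HSV),lo,hi)
    n,l,s,c=cv2.connectedComponentsWithStats(m)
    return m,l,[(i,s[i].tolist(),c[i]) for i in range(1,n) if s[i][4]>=amin]
E
python3 - <<'E'
from h import *
d=np.load('i0.npz')
for n,k in(("scene",'a'),("side",'b')):
  c=ctrl.camera_params(n)
  for col,lo,hi in(("yel",(22,120,80),(35,255,255)),("blue",(105,150,60),(125,255,255))):
    for i,s,ce in blobs(d[k],lo,hi,100)[2]:
      x,y,w,h,A=s;u=x+w/2;v=y+h/2
      print(n,col,s,ray(c,u,v,27).round())
E
```

```text
scene yel [0, 21, 23, 14, 168] [ 714. 2023.   27.]
scene yel [30, 32, 21, 21, 209] [ 714. 1647.   27.]
scene yel [0, 34, 33, 29, 542] [ 597. 1643.   27.]
scene yel [203, 108, 20, 16, 222] [772. 419.  27.]
scene yel [187, 168, 32, 26, 510] [510. 166.  27.]
scene blue [201, 46, 12, 12, 109] [1181.  916.   27.]
scene blue [290, 220, 38, 29, 323] [ 540. -160.   27.]
scene blue [155, 325, 23, 40, 144] [ 165. -139.   27.]
scene blue [182, 361, 32, 22, 419] [ 172. -214.   27.]
side yel [175, 277, 48, 42, 943] [511. 195.  27.]
side blue [242, 176, 35, 26, 568] [ 539. -129.   27.]
```

Request:
jog_arm --increments '[8.5,-4,-3,0,0,0,0,8.5,-8,-6,0,0,0,0,8.5,-12,-9,0,0,0,0,8.5,-16,-12,0,0,0,0,8.5,-20,-15,0,0,0,0,8.5,-24,-18,0,0,0,0,8.5,-28,-21,0,0,0,0,8.5,-32,-24,0,0,0,0,8.5,-36,-27,0,0,0,0,8.5,-40,-30,0,0,0,0,8.5,-43.4,-32.6,0,0,0,0,8.5,-43.4,-32.6,0,0,0,0,8.5,-43.4,-32.6,0,0,0,0,8.5,-43.4,-32.6,0,0,0,0]'

```text
clock: 1.5
eef_pos: [509.9, 181.1, 231.0]
tool_rot: [3.141, -0.001, 2.84]
force: [-1.2, 0.7, 0.5]
width: 84.6
gripper_force: 0.0
```

Run:
```python
from h import *
s=ctrl.read_state();print(s['clock'],s['eef_pos'].round(1),s['tool_rot'].round(3),s['qpos'].round(2))
c=ctrl.camera_params("wrist");im=ctrl.get_image("wrist")
import pickle;pickle.dump((c,im),open('w1.pkl','wb'))
cv2.imwrite('pics/w1.png',im[:,:,::-1])
for i,st,ce in blobs(im,(22,120,80),(35,255,255),300)[2]:print(st,ray(c,*ce,45).round(1))
```

```text
1.5 [509.9 181.1 231. ] [ 3.141e+00 -1.000e-03  2.840e+00] [-0.43  0.47  0.06  1.82 -0.04  0.85  0.92]
[226, 139, 73, 77, 979] [498.7 187.8  45. ]
[452, 273, 60, 27, 708] [730.7 399.2  45. ]
```

View pics/w1.png

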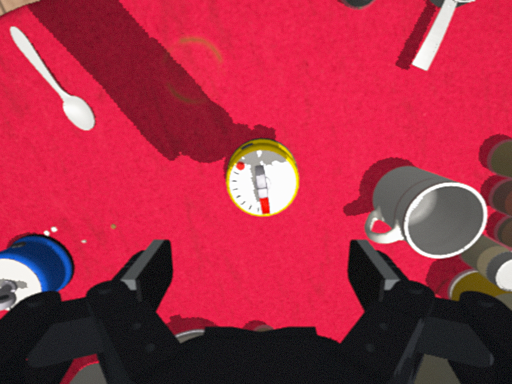

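The wrist view shows the yellow timer at (263,178). Its red wing points down to (265,205), the steel wing is at (261,167), and the red dot is at (240,166). The ticks run up the left side.

```bash
cat >> h.py <<'E'
def measure(c,im,box):
    x0,y0,x1,y1=box
    hsv=cv2.cvtColor(im,cv2.COLOR_RGB2HSV)
    ym=cv2.inRange(hsv,(22,120,60),(35,255,255));k=np.zeros_like(ym);k[y0:y1,x0:x1]=ym[y0:y1,x0:x1]
    hull=cv2.convexHull(cv2.findNonZero(k))
    inn=np.zeros_like(ym);cv2.fillConvexPoly(inn,hull,255);inn=cv2.erode(inn,np.ones((5,5)))
    red=(cv2.inRange(hsv,(0,130,60),(12,255,255))|cv2.inRange(hsv,(168,130,60),(180,255,255)))&inn
    n,l,s,ce=cv2.connectedComponentsWithStats(red)
    return hull,[(s[i].tolist(),ce[i].round(1),ray(c,*ce[i],55).round(1),ray(c,*ce[i],93).round(1)) for i in range(1,n) if s[i][4]>8]
E
python3 - <<'E'
from h import *
import pickle
c,im=pickle.load(open('w1.pkl','rb'))
hull,r=measure(c,im,(215,130,310,225))
for q in r:print(q)
for p in [(263.5,177)]:print(ray(c,*p,55),ray(c,261.5,180,83))
cv2.imwrite('pics/w1c.png',cv2.resize(im[130:226,205:325],None,fx=6,fy=6,interpolation=cv2.INTER_CUBIC)[:,:,::-1])
E
```

```text
([236, 162, 8, 8, 51], array([239.9, 165.3]), array([494.5, 163.9,  55. ]), array([488.7, 168.4,  93. ]))
([260, 198, 10, 16, 119], array([264.4, 205. ]), array([545.9, 176.1,  55. ]), array([533.9, 179.1,  93. ]))
[514.58206397 184.61788691  55.        ] [510.8618067  183.29996025  83.        ]
```

View pics/w1c.png

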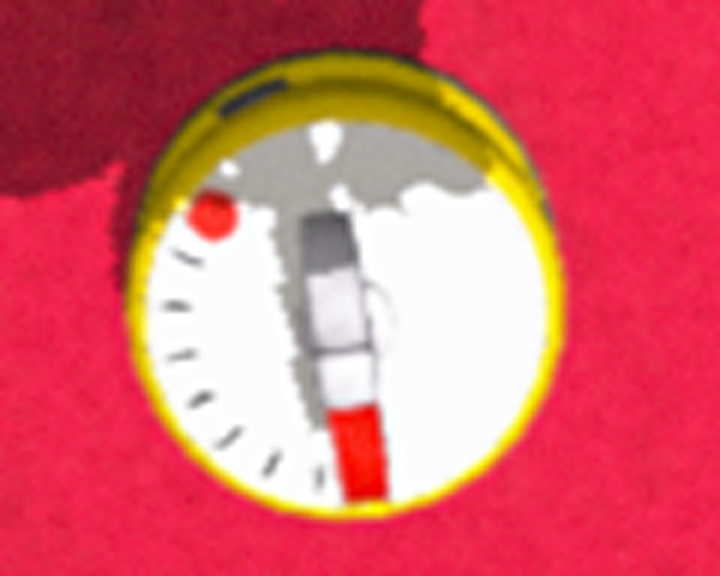

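Run:
```python
from h import *
import pickle
c,im=pickle.load(open('w1.pkl','rb'))
f=lambda x,y,z:ray(c,205+x/6-.4,130+y/6-.4,z)[:2]
print('dial c',f(347,311,55),'dial l/r',f(145,311,55),f(550,311,55),f(347,122,55))
a=f(335,270,96);b=f(366,500,96);d=f(213,215,55);k=(a+b)/2
print('key',a,b,k,np.linalg.norm(b-a));print('dot',d)
for o in(k,f(347,311,55)):
  th=lambda v:np.arctan2(*v[::-1])
  A=th(b-a);D=th(d-o);print(o,'key yaw',A,'dot',D,np.linalg.norm(d-o),'cw to go',(A-D)%(2*np.pi))
```

```text
dial c [519.02528639 182.02012337] dial l/r [507.98235228 146.48564114] [530.12331936 217.73190538] [485.81234253 192.25448038]
key [502.56502702 184.71975116] [541.17930711 178.11215837] [521.87216706 181.41595477] 39.17553968671788
dot [494.6975894  164.06561861]
[521.87216706 181.41595477] key yaw -0.16947641263204075 dot -2.5733608323048403 32.24115128727626 cw to go 2.4038844196727993
[519.02528639 182.02012337] key yaw -0.16947641263204075 dot -2.5057982042236686 30.235758332507697 cw to go 2.3363217915916277
```

The dark end of the plate is the gripper's shadow. The key centre is about (518,182) at yaw -0.17, with about 2.31 rad still to turn. Next: align, go part of the way down, and check.

Request:
jog_arm --increments '[8.5,-0.7,0.3,3,0,0,-4,8.5,-0.7,0.3,6,0,0,-7.4,8.5,-0.7,0.3,9,0,0,-7.4,8.5,-0.7,0.3,9,0,0,-7.4,8.5,-0.7,0.3,9,0,0,-7.4,8.5,-0.7,0.3,9,0,0,-7.4]'

```text
clock: 2.15
eef_pos: [519.2, 181.7, 142.8]
tool_rot: [3.14, 0.002, 2.969]
force: [0.6, -0.1, 0.2]
width: 85.0
gripper_force: 0.0
```

Run:
```python
from h import *
s=ctrl.read_state();print(s['clock'],s['eef_pos'].round(1),s['tool_rot'].round(3),s['qpos'].round(2))
c=ctrl.camera_params("wrist");im=ctrl.get_image("wrist")
import pickle;pickle.dump((c,im),open('w2.pkl','wb'))
E=np.array(c['extrinsics']);
def pj(p):
  q=E[:3,:3]@p+E[:3,3];return (int(round(c['fx']*q[0]/q[2]+c['cx'])),int(round(c['fy']*q[1]/q[2]+c['cy'])))
x,y=pj(np.array([518,182,83]));print(x,y)
x0=max(0,x-95);y0=max(0,min(384-150,y-75));print('crop',x0,y0)
cv2.imwrite('pics/w2c.png',cv2.resize(im[y0:y0+150,x0:x0+190],None,fx=4,fy=4,interpolation=cv2.INTER_CUBIC)[:,:,::-1])
```

```text
2.15 [519.2 181.7 142.8] [3.140e+00 2.000e-03 2.969e+00] [-0.4   0.6   0.02  1.89 -0.02  0.65  1.03]
259 205
crop 164 130
```

View pics/w2c.png

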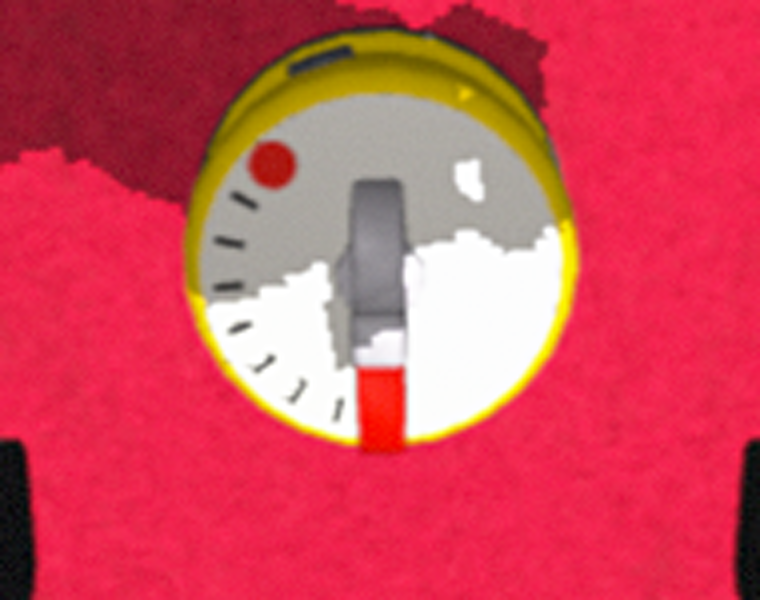

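The crop shows the key upright in the image, from (378,185) to (382,450), centred between the fingers. The dot is at (272,165).

Run:
```python
from h import *
import pickle
c,im=pickle.load(open('w2.pkl','rb'))
f=lambda x,y,z:ray(c,164+x/4-.4,130+y/4-.4,z)[:2]
b=f(382,450,96);r=f(382,367,96);d=f(272,165,55);L=f(190,262,55);R=f(576,262,55)
a=f(378,310,96);print('tip',b,'redstart',r,'dot',d,'LR',L,R,(L+R)/2,np.linalg.norm(R-L))
A=np.arctan2(*(b-a)[::-1]);o=b-25*(b-a)/np.linalg.norm(b-a)
D=np.arctan2(*(d-o)[::-1]);print(o,A,D,np.linalg.norm(d-o),(A-D)%6.2832)
```

```text
tip [540.2434505  178.22115392] redstart [525.01351973 180.88938143] dot [494.95675296 164.02077447] LR [511.707044   143.72188498] [525.18029928 220.72328697] [518.44367164 182.22258597] 78.17125121430566
[515.51398731 181.88907574] -0.1472484048842322 -2.4260583647737652 27.237402128836003 2.278809959889533
```

Request:
jog_arm --increments '[7,0,0,2.5,0,0,0,6,0,0,5,0,0,0,5,0,0,7,0,0,0,4,0,0,7.5,0,0,0,4,0,0,7.5,0,0,0,4,0,0,7.5,0,0,0,0,0,0,7.5,0,0,0,0,0,0,7.5,0,0,0,0,0,0,7.5,0,0,0,0,0,0,7.5,0,0,0,0,0,0,7.5,0,0,0,0,0,0,7.5,0,0,0]'

```text
clock: 3.4
eef_pos: [519.0, 180.9, 67.3]
tool_rot: [3.141, 0.001, 2.968]
force: [-1.1, 0.0, 5.5]
width: 7.7
gripper_force: 60.9
```

Request:
jog_arm --increments '[0,0,0,0,0,0,6,0,0,0,0,0,0,12,0,0,0,0,0,0,18,0,0,0,0,0,0,24,0,0,0,0,0,0,30,0,0,0,0,0,0,36,0,0,0,0,0,0,42,0,0,0,0,0,0,48,0,0,0,0,0,0,54,0,0,0,0,0,0,60,0,0,0,0,0,0,66,0,0,0,0,0,0,66,0,0,0,0,0,0,66,0,0,0,0,0,0,66]'

```text
clock: 4.8
eef_pos: [519.9, 181.8, 67.4]
tool_rot: [3.138, -0.001, 1.817]
force: [0.5, 1.3, 5.4]
width: 7.6
gripper_force: 60.9
```

Turned 66°. Next I open, rise and look.

Request:
jog_arm --increments '[4,0,0,0,0,0,0,5,0,0,0,0,0,0,6,0,0,0,0,0,0,6,0,0,0,0,0,0,6,0,0,-2.5,0,0,0,7,0,0,-5,0,0,0,8.5,0,0,-7.5,0,0,0,8.5,0,0,-7.5,0,0,0,8.5,0,0,-7.5,0,0,0,8.5,0,0,-7.5,0,0,0]'

```text
clock: 5.8
eef_pos: [517.6, 180.5, 140.4]
tool_rot: [-3.14, 0.0, 1.816]
force: [-0.1, -0.8, -0.6]
width: 85.4
gripper_force: 0.0
```

```bash
cat > look.py <<'E'
from h import *
import pickle,sys
s=ctrl.read_state();print(s['clock'],s['eef_pos'].round(1),s['tool_rot'].round(3),s['qpos'].round(2))
c=ctrl.camera_params("wrist");im=ctrl.get_image("wrist")
pickle.dump((c,im),open(sys.argv[1]+'.pkl','wb'))
cv2.imwrite('pics/'+sys.argv[1]+'.png',cv2.resize(im[130:280,164:354],None,fx=4,fy=4,interpolation=cv2.INTER_CUBIC)[:,:,::-1])
E
python3 look.py w3
```

```text
5.8 [517.6 180.5 140.4] [-3.14   0.     1.816] [-0.64  0.64  0.39  1.9  -0.37  0.68  0.22]
```

View pics/w3.png

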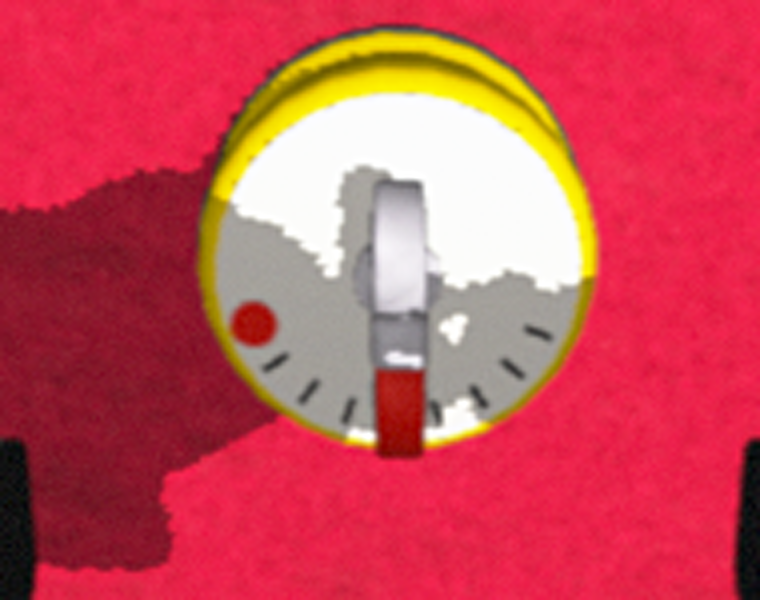

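The red wing now points straight down the image at (400,410), aligned with the tool. The dot is at (254,323). The key has stayed where I released it.

Run:
```python
from h import *
import pickle
c,im=pickle.load(open('w3.pkl','rb'))
f=lambda x,y,z:ray(c,164+x/4-.4,130+y/4-.4,z)[:2]
d=f(254,323,55);o=(f(204,262,55)+f(596,262,55))/2
t=f(400,455,96);a=f(399,320,96);A=np.arctan2(*(t-a)[::-1]);o2=t-25*(t-a)/np.linalg.norm(t-a)
for q in(o,o2,np.array([519.5,182.2])):
  D=np.arctan2(*(d-q)[::-1]);print(q,A,D,np.linalg.norm(d-q),np.degrees((A-D)%6.2832))
```

```text
[520.36732528 183.90920455] -1.315389300768195 -2.4846116871600694 32.341278580215146 66.99150805246879
[519.28161407 185.98265147] -1.315389300768195 -2.414343999426049 32.82889745417027 62.96546610916624
[519.5 182.2] -1.315389300768195 -2.511514639318843 30.621716023004613 68.53293366760887
```

Request:
jog_arm --increments '[7,0.1,0.2,2.5,0,0,0,6,0.1,0.2,5,0,0,0,5,0.1,0.2,7,0,0,0,4,0.1,0.2,7.4,0,0,0,4,0.1,0.2,7.4,0,0,0,4,0.1,0.2,7.4,0,0,0,0,0.1,0.2,7.4,0,0,0,0,0.1,0.2,7.4,0,0,0,0,0.1,0.2,7.4,0,0,0,0,0.1,0.2,7.4,0,0,0,0,0.1,0.2,7.4,0,0,0,0,0.1,0.2,7.4,0,0,0]'

```text
clock: 7.05
eef_pos: [519.7, 182.1, 68.2]
tool_rot: [-3.141, -0.001, 1.816]
force: [-3.1, -0.1, 5.4]
width: 8.3
gripper_force: 60.1
```

Request:
jog_arm --increments '[0,0,0,0,0,0,6,0,0,0,0,0,0,12,0,0,0,0,0,0,18,0,0,0,0,0,0,24,0,0,0,0,0,0,30,0,0,0,0,0,0,36,0,0,0,0,0,0,42,0,0,0,0,0,0,48,0,0,0,0,0,0,54,0,0,0,0,0,0,60,0,0,0,0,0,0,67,0,0,0,0,0,0,67,0,0,0,0,0,0,67,0,0,0,0,0,0,67]'

```text
clock: 8.45
eef_pos: [521.3, 181.6, 68.2]
tool_rot: [3.14, -0.002, 0.647]
force: [1.1, -1.9, 6.3]
width: 8.0
gripper_force: 60.1
```

Request:
jog_arm --increments '[4,0,0,0,0,0,0,5,0,0,0,0,0,0,6,0,0,0,0,0,0,6,0,0,0,0,0,0,6,0,0,-2.5,0,0,0,7,0,0,-5,0,0,0,8.5,0,0,-7.5,0,0,0,8.5,0,0,-7.5,0,0,0,8.5,0,0,-7.5,0,0,0,8.5,0,0,-7.5,0,0,0]'

```text
clock: 9.45
eef_pos: [519.3, 182.2, 141.4]
tool_rot: [-3.141, 0.002, 0.647]
force: [0.5, -0.5, -0.5]
width: 84.7
gripper_force: 0.0
```

```bash
python3 look.py w4
```

```text
9.45 [519.3 182.2 141.4] [-3.141e+00  2.000e-03  6.470e-01] [-0.84  0.73  0.74  1.9  -0.69  0.79 -0.65]
```

View pics/w4.png

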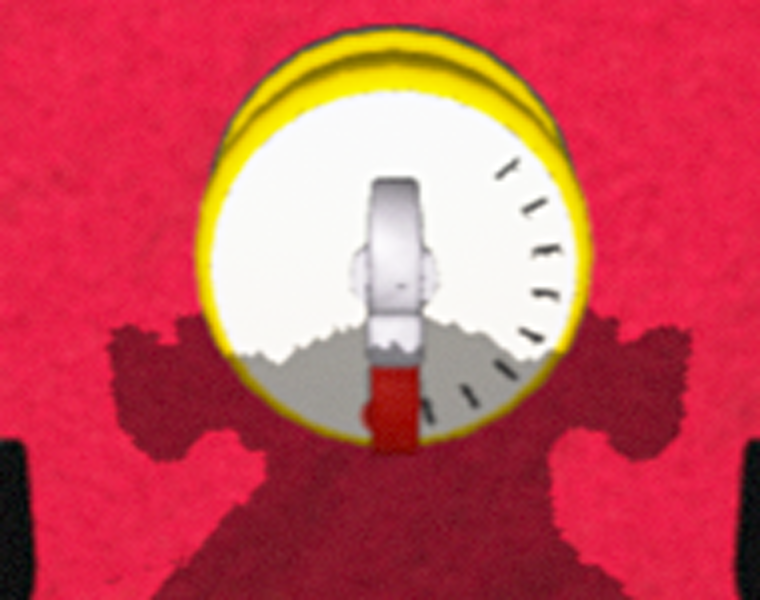

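The red wing at (395,410) covers the red dot, whose edge just shows at (363,415). It is about 3° short, well within tolerance, and the gripper is clear, so I hand in.

```bash
python3 -c "
from cell import ctrl
print(ctrl.finish_job())"
```

```text
the job is handed in; nothing more can be done
None
```

I wound the yellow timer in two partial turns of about 66° each, fully releasing the key in between; its red wing ended about 3° short of the red dot by the last picture (14° allowed), I never touched the blue timer, and I handed the job in at about 9.5 s, though no verdict came back.

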